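Clear the pastry display bay and close its front panel

ROBOT

A 6-joint arm with a two-finger parallel gripper is mounted at the origin on the work surface. World frame = base frame: x ahead of the robot, y to its left, z up, the work surface at z = 0. Lengths are in m, angles in rad, forces in N, time in s.
With the tool pointing down it reaches from about 0.325 to 0.75 m from the base axis. Payload 7.6 kg.
Tool frame: the origin (TCP) lies between the finger pads; the fingertips stand 17 mm ahead of it and the grasp point (between the pads) lies 2 mm behind it; z points along the fingers, y is the line along which they close (so a half turn about z gives the same grasp; the last joint's range is limited). The gripper opens to 85 mm and grips with 20 to 120 N. Pads are 22 mm wide; open, the fingers measure 114 mm over their backs; the gripper's body (76 mm by 85 mm) begins 54 mm behind the grasp point. The pads swing forward as they close: fully open they stand 13 mm farther back than shut.
Start: joints at [1.119, 0.052, 1.401, -0, 1.689, -0.07], TCP at [0.196, 0.487, 0.225] pointing down, gripper open.
Joint ranges: [-2.9, 2.9], [-0.91, 2.17], [0.12, 2.37], [-1.06, 4.2], [0.26, 2.73], [-2.93, 2.93]. Speed limits (rad/s): [2.57, 2.57, 3.01, 3.14, 3.14, 3.14].

INTERFACE

Orientations are given as a 3x3 rotation matrix whose columns are the frame's x, y, z axes.
In Python, from bench import bot, get_image gives the robot as it stands.
- The arm moves only by the shell command python3 -m handwheel 'ROWS'. ROWS is JSON, a list of rows, each a list of 5 numbers: the opening, from -1 (shut) to 1 (fully open), then the shift along the tool's x, y, z in m, then the turn about the tool's z in rad. A call has 1 to 12 rows; each row is the pose to reach, as a shift and turn from the pose commanded when the call began, along the tool's axes at that moment; what a row does not reach only later rows make up. A row lasts 1/8 s, in which the tool goes at most 62.5 mm and 10.7 degrees, less where a joint would pass 70% of its speed; a pose out of reach is approached as far as the arm can. A call with a gripper value outside its range is refused whole. The fingers move at their own pace and stop on an object; the grip force is fixed at half the most. Time passes only in rows, so rows that repeat a pose let the fingers close. It gives the time, the measured TCP pose, the force, the opening and the grip force at its end, in the units of the state.
- bot.read_state(): the state, without advancing time (a new reading comes with each control period).
- get_image(name): name is "side" or "top" or "wrist"; returns a dict with "image" (420x560x3 uint8, red, green, blue), "camera_matrix" (3x3 intrinsics, pixels), "D" ([k1, k2, p1, p2, k3] as OpenCV has them; the pictures are not rectified), "origin" and "orientation" of the camera in the world. Camera axes: x right, y down, z forward; pixel columns grow to the right and rows downward; lengths in m; the calibration is good to about 2 mm. A picture is of the moment at which its call begins. There is no depth.
- bot.job_done(): hands the job in; it is judged then, once.
The state is a dict: "time": time; "qpos": joint angles; "qvel": joint speeds; "joint_torque": joint torques, N m; "position": TCP position; "ee_rot": TCP orientation; "wrist_force": force on the tool from outside, world axes, zero at the start; "wrist_torque": the same for the moment, N m; "grip_width": opening from 0.0 (shut) to 1.0 (fully open); "grip_force": force on a finger pad.
Only numpy, scipy, OpenCV 4.12 (cv2) and the standard library are available. Lean on these libraries where they do the work, as an engineer would, in place of code of your own. Each camera call takes 0.05 s, during which the arm holds its last target. There are 200 camera calls.

TASK

Get the display bay ready for the next batch: with the scraper, and without the gripper or arm touching the food, push the three leftover biscuit pieces out through the bay's open front into its crumb tray, then stand the scraper back on the middle of its mat. Then take the white front panel out of its rest and slide it upright down the grooves of the two posts until it sits fully home on the bay floor, lowering it by hand rather than letting it drop. Leave the jar, the tart and the price stand where they are.

Things in the scene. Friction and masses are not known exactly. Their poses are not given: they have to be found in the camera images.
- bay: Fixed grey display bay: plinth 200 (x) x 190 (y) mm, its top (the bay floor) 45 mm above the table; origin: centre of its underside, z up. Steel rim 8 mm thick, 15 mm above the floor, along both x sides and the back (+y). The front (-y, floor edge at y = -95 mm) is open, level with the floor, between two aluminium posts (clear opening 160 mm) that stand 93 mm above the floor.
- slot (a point): Point on the bay floor midway between the two post grooves (bay x 0, y -80, z 45 mm), axes as the bay. Each post has an upright groove facing the other, 14 mm wide (y), bottoms at x = +-90 mm, cheeks from x = +-80 to +-90 mm; open and flared on top, down to the floor. The seated panel's origin lies here, its x along this x (either way round); post tops 93 mm above.
- crumb_tray (a point): Centre of the inner floor of the steel crumb tray fixed to the bay's open front (bay x 0, y -145, z 5 mm), axes as the bay. Inside 190 (x) x 100 (y) mm, walls to 40 mm above this floor, level with the bay floor.
- panel: Loose white acrylic panel 176 (its x) x 10 (y) x 115 (z) mm, about 0.22 kg, standing upright on its long edge in the rest; origin: centre of its underside. It is the same after a half turn about its z. Grip it across the 10 mm thickness near the middle of the top edge.
- rest: Fixed dark wooden rest for the panel, base 140 (x) x 70 (y) x 8 mm; two cheeks along x, each 14 mm thick, tops 48 mm above the table, leave an upright slot 15 mm wide along x, open at both ends; origin: centre of its underside, on the table. The panel stands in it on the base, 8 mm above the table.
- scraper: Loose scraper block, about 0.25 kg: grey plastic foot 130 (its x) x 30 (y) x 26 mm high, and on it a wooden handle 100 (x) x 22 (y) mm, top 80 mm above the underside; origin: centre of the underside. It stands upright on its mat at the start, long side along the mat. Grip it across the 22 mm of the handle.
- mat: Fixed flat cork mat 170 (x) x 80 (y) x 6 mm; origin: centre of its underside, on the table. The scraper stands on it (scraper origin 6 mm above the table).
- biscuit0: Leftover piece of hard biscuit, brown block 24 x 20 x 14 mm, 12 g, loose on the bay floor; origin: centre of its underside. All three pieces start spread over the bay floor, centres within x = +-45 mm and y = -40 to +30 mm of the bay.
- biscuit1: Leftover piece of hard biscuit, brown block 24 x 20 x 14 mm, 12 g, loose on the bay floor; origin: centre of its underside. All three pieces start spread over the bay floor, centres within x = +-45 mm and y = -40 to +30 mm of the bay.
- biscuit2: Leftover piece of hard biscuit, brown block 24 x 20 x 14 mm, 12 g, loose on the bay floor; origin: centre of its underside. All three pieces start spread over the bay floor, centres within x = +-45 mm and y = -40 to +30 mm of the bay.
- jar: Bystander: amber jar with wooden cap, 80 mm across, 110 mm high, loose; origin: centre of its underside.
- tart: Bystander: round berry tart on a card disc 110 mm across, 44 mm high, loose; origin: centre of its underside.
- price_stand: Bystander: stone block 50 x 60 x 30 mm holding a blank upright card 90 mm wide, top 85 mm high, loose; origin: centre of its underside.
There are look-alikes about, which are no part of the job. Of the things shaped like the panel, the white one is meant.

How it is judged:
By the outcome, as a careful person would: the job done as asked, in the order asked, and still so for the second after the job is handed in, with the robot touching nothing.
It also fails if it takes over 72 s, if anything falls off the work surface, if the arm or the gripper's body presses on something with over 40 N, if the wrist force passes 120 N, or if a joint passes its speed limit or range.

## Working session

There is one attempt and no reset: what is moved stays moved. The work goes in short steps, Python scripts to look and compute and a shell command to move; the robot and the scene stay as the last step left them, time stands still between calls to the robot, and variables do not carry over. Pictures are saved under pics/ and viewed, at most 14 in all, crops included, and the job is handed in when it is done.

```bash
ls; mkdir -p pics; cat > h.py <<'E'
import cv2, numpy as np
from bench import bot, get_image
def snap(n,f):
    d=get_image(n); cv2.imwrite(f'pics/{f}.png',d['image'][:,:,::-1]); np.save(f'pics/{f}.npy',d,allow_pickle=True); return d
def load(f): return np.load(f'pics/{f}.npy',allow_pickle=True).item()
def ray(d,uv):
    p=cv2.undistortPoints(np.array(uv,float).reshape(-1,1,2),np.array(d['camera_matrix']),np.array(d['D'],float)).reshape(-1,2)
    r=np.c_[p,np.ones(len(p))]@np.array(d['orientation']).T
    return np.array(d['origin']),r
def onz(d,uv,z):
    o,r=ray(d,uv); return o+r*((z-o[2])/r[:,2])[:,None]
def proj(d,P):
    R=np.array(d['orientation']); q=(np.array(P,float).reshape(-1,3)-np.array(d['origin']))@R
    return cv2.projectPoints(q,np.zeros(3),np.zeros(3),np.array(d['camera_matrix']),np.array(d['D'],float))[0].reshape(-1,2)
E
python3 - <<'E'
from h import *
for n in ['side','top']:
    d=snap(n,n+'0'); print(n,np.round(d['origin'],3),np.round(d['orientation'],2).tolist())
s=bot.read_state(); print(s['time'],np.round(s['position'],3),np.round(s['ee_rot'],3).tolist(),s['grip_width'])
E
```

```text
pics
side [0.299 1.097 0.723] [[-0.98, -0.11, 0.14], [-0.17, 0.48, -0.86], [0.03, -0.87, -0.49]]
top [ 0.35  -0.095  1.069] [[0.01, -0.99, 0.17], [-1.0, -0.01, 0.01], [-0.01, -0.17, -0.99]]
0.1 [0.195 0.487 0.224] [[-0.928, 0.373, -0.001], [0.373, 0.928, -0.001], [0.0, -0.001, -1.0]] 1.0022658150497203
```

View pics/top0.png

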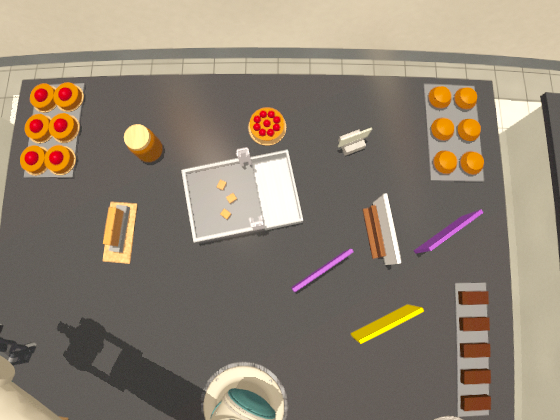

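View pics/side0.png

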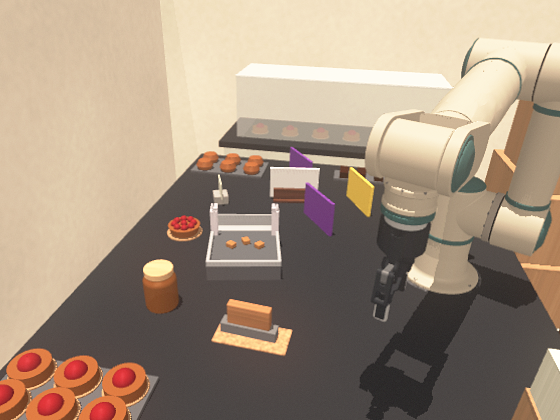

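Top view: bay at (225,200), posts at (243,157) and (256,223), tray to the right, biscuits at (222,185), (232,198) and (225,214), scraper on its mat at (120,232). Panel-shaped things are white in the rest (390,230), purple (323,270), purple (450,230) and yellow (388,323). The white one in the brown rest fits; I'll confirm it in a crop.

```bash
python3 - <<'E'
from h import *
d=load('top0'); im=d['image'][:,:,::-1].copy()
a=cv2.resize(im[135:255,170:310],None,fx=4,fy=4,interpolation=cv2.INTER_CUBIC)
b=cv2.resize(im[185:275,345:420],None,fx=3,fy=3,interpolation=cv2.INTER_CUBIC)
c=cv2.resize(im[195:270,95:145],None,fx=3,fy=3,interpolation=cv2.INTER_CUBIC)
o=np.zeros((500,790,3),np.uint8); o[:480,:560]=a; o[:270,562:787]=b; o[272:497,562:712]=c
cv2.imwrite('pics/crop1.png',o)
hsv=cv2.cvtColor(im,cv2.COLOR_BGR2HSV)
def comps(m,x0,y0,x1,y1,mn=20):
    k=np.zeros(m.shape,np.uint8);k[y0:y1,x0:x1]=m[y0:y1,x0:x1]
    cs,_=cv2.findContours(k.astype(np.uint8),cv2.RETR_EXTERNAL,cv2.CHAIN_APPROX_NONE)
    return [c for c in cs if cv2.contourArea(c)>mn]
print('biscuit')
for c in comps((hsv[...,1]>90),200,170,245,222):
    r=cv2.minAreaRect(c); print(r, onz(d,r[0],.059).round(3))
print('mat/handle')
for c in comps((hsv[...,1]>90),95,195,145,270):
    r=cv2.minAreaRect(c); p=cv2.boxPoints(r); print(r,onz(d,p,.006).round(3).tolist(),onz(d,[r[0]],.006).round(3))
print('bay')
for c in comps(((hsv[...,1]<60)&(hsv[...,2]>90)),175,145,310,250,200):
    r=cv2.minAreaRect(c); p=cv2.boxPoints(r); print(r); print(onz(d,p,.06).round(3).tolist(),onz(d,p,.045).round(3).tolist())
print('panel')
for c in comps(((hsv[...,1]<60)&(hsv[...,2]>150)),360,185,415,275,50):
    r=cv2.minAreaRect(c); p=cv2.boxPoints(r); print(r,p.tolist()); print(onz(d,p,.123).round(3).tolist())
E
```

```text
biscuit
((225.1400146484375, 213.48001098632812), (9.199999809265137, 7.40000057220459), 36.869895935058594) [[0.509 0.053 0.059]]
((231.15382385253906, 197.73074340820312), (7.488452911376953, 8.875203132629395), 56.3099365234375) [[0.552 0.039 0.059]]
((221.076904296875, 184.3845977783203), (7.211102485656738, 8.875203132629395), 33.690067291259766) [[0.588 0.067 0.059]]
mat/handle
((118.63848876953125, 231.89231872558594), (29.76833724975586, 61.645263671875), 7.125016689300537) [[0.379, 0.412, 0.006], [0.555, 0.404, 0.006], [0.545, 0.315, 0.006], [0.371, 0.325, 0.006]] [[0.462 0.363 0.006]]
bay
((242.0, 197.0), (104.0, 134.0), 90.0)
[[0.699, 0.2, 0.06], [0.701, -0.169, 0.06], [0.418, -0.169, 0.06], [0.413, 0.183, 0.06]] [[0.704, 0.204, 0.045], [0.706, -0.171, 0.045], [0.419, -0.17, 0.045], [0.414, 0.187, 0.045]]
panel
((386.4206848144531, 229.09597778320312), (71.77133178710938, 16.663707733154297), 78.88695526123047) [[371.3282470703125, 195.4891357421875], [387.67950439453125, 192.27728271484375], [401.51312255859375, 262.70281982421875], [385.161865234375, 265.9146728515625]]
[[0.549, -0.321, 0.123], [0.558, -0.363, 0.123], [0.382, -0.392, 0.123], [0.374, -0.351, 0.123]]
```

View pics/crop1.png

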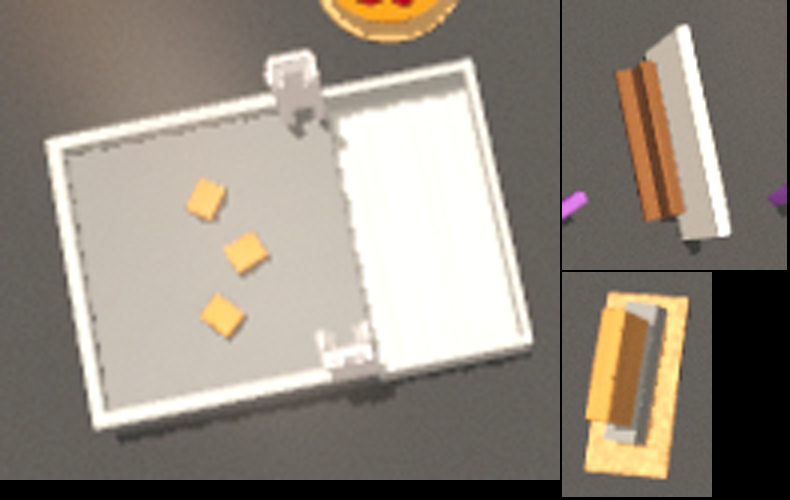

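The crop confirms the white panel standing in the brown rest (top strip from (683,25) to (729,238) in the crop). The scraper handle's bright top runs from (616,309) to (597,421). The biscuits are at (207,199), (247,253) and (223,316).

```bash
python3 - <<'E'
from h import *
d=load('top0'); s=load('side0')
A=lambda u,v:(170+u/4-.375,135+v/4-.375)
B=lambda u,v:(345+(u-562)/3-.33,185+v/3-.33)
C=lambda u,v:(95+(u-562)/3-.33,195+(v-272)/3-.33)
rb=onz(d,[A(47,142),A(97,430)],.06); tr=onz(d,[A(472,60),A(533,347)],.045)
print('back corners',rb.round(4),np.linalg.norm(rb[0]-rb[1]),'tray',tr.round(4),np.linalg.norm(tr[0]-tr[1]))
x=rb[0]-rb[1]; print('yaw back',np.degrees(np.arctan2(x[1],x[0])))
x=tr[0]-tr[1]; print('yaw tray',np.degrees(np.arctan2(x[1],x[0])))
y=rb-np.c_[tr[:,:2],[.06,.06]]; print('yaw sides',np.degrees(np.arctan2(-y[:,0],y[:,1])),np.linalg.norm(y,axis=1))
p=onz(d,[B(679,27),B(688,26),B(731,236),B(719,239)],.123);print('panel',p.round(4).tolist(),p.mean(0).round(4)); e=(p[0]+p[1]-p[2]-p[3])/2; print(np.linalg.norm(e),np.degrees(np.arctan2(e[1],e[0])))
p=onz(d,[C(605,307),C(627,310),C(608,422),C(586,420)],.086);print('handle',p.round(4).tolist(),p.mean(0).round(4)); e=(p[0]+p[1]-p[2]-p[3])/2; print(np.linalg.norm(e),np.degrees(np.arctan2(e[1],e[0])))
p=onz(d,[C(608,292),C(688,297),C(667,478),C(585,472)],.006);print('mat',p.round(4).tolist(),p.mean(0).round(4)); e=(p[0]+p[1]-p[2]-p[3])/2; print(np.linalg.norm(e),np.degrees(np.arctan2(e[1],e[0])))
E
```

```text
back corners [[0.6273 0.1775 0.06  ]
 [0.4319 0.1334 0.06  ]] 0.2002360905783863 tray [[ 0.6922 -0.1114  0.045 ]
 [ 0.4925 -0.1535  0.045 ]] 0.2041352981879403
yaw back 12.698255169538593
yaw tray 11.929790541136882
yaw sides [12.66418713 11.90574012] [0.29601428 0.29330446]
panel [[0.5539, -0.3525, 0.123], [0.5549, -0.3602, 0.123], [0.3801, -0.3903, 0.123], [0.3777, -0.3802, 0.123]] [ 0.4666 -0.3708  0.123 ]
0.1778467798996705 9.34930531704518
handle [[0.5207, 0.361, 0.086], [0.5182, 0.3404, 0.086], [0.4192, 0.3499, 0.086], [0.4206, 0.3702, 0.086]] [0.4697 0.3554 0.086 ]
0.09997553382814986 -5.364565157614628
mat [[0.5492, 0.3964, 0.006], [0.545, 0.3165, 0.006], [0.374, 0.3249, 0.006], [0.3776, 0.4053, 0.006]] [0.4615 0.3608 0.006 ]
0.17153565729201042 -2.90397404263949
```

```bash
cat >> h.py <<'E'
def go(x,y,z,hd,s=None):
    s=s or bot.read_state(); R=np.array(s['ee_rot']); p=np.array(s['position'])
    dl=R.T@(np.array([x,y,z])-p); h=np.degrees(np.arctan2(R[1,1],R[0,1]))
    t=-np.radians((hd-h+90)%180-90)
    print('t',round(s['time'],2),'shift',dl.round(4).tolist(),'turn',round(t,4),'now',p.round(4).tolist(),round(h,2),'w',round(s['grip_width'],3),'F',np.round(s['wrist_force'],1),'q6',round(s['qpos'][5],2))
BAY=np.array([.550,.062]); BY=np.radians(12.3)
def bay(x,y): c,s=np.cos(BY),np.sin(BY); return BAY+[c*x-s*y,s*x+c*y]
def inbay(p): c,s=np.cos(BY),np.sin(BY); q=np.array(p)[:2]-BAY; return np.array([c*q[0]+s*q[1],-s*q[0]+c*q[1]])
E
python3 - <<'E'
from h import *
go(.470,.3555,.18,86)
go(.470,.3555,.067,86)
for b in [(.509,.053),(.552,.039),(.588,.067)]: print(inbay(b).round(3))
E
```

```text
t 0.1 shift [-0.3037, -0.0196, 0.0445] turn -0.312 now [0.1955, 0.487, 0.2245] 68.12 w 1.002 F [ 0.3 -0.1  0.3] q6 -0.07
t 0.1 shift [-0.3037, -0.0195, 0.1575] turn -0.312 now [0.1955, 0.487, 0.2245] 68.12 w 1.002 F [ 0.3 -0.1  0.3] q6 -0.07
[-0.042 -0.   ]
[-0.003 -0.023]
[ 0.038 -0.003]
```

```bash
python3 -m handwheel '[[1,-0.05,-0.004,0.01,-0.06],[1,-0.10,-0.007,0.02,-0.12],[1,-0.15,-0.01,0.03,-0.18],[1,-0.20,-0.013,0.04,-0.24],[1,-0.25,-0.016,0.0445,-0.312],[1,-0.3037,-0.0195,0.0445,-0.312],[1,-0.3037,-0.0195,0.0445,-0.312],[1,-0.3037,-0.0195,0.0445,-0.312]]'; python3 - <<'E'
from h import *
go(.470,.3555,.067,86); snap('wrist','w1')
E
```

```text
time: 1.1
position: [0.4698, 0.356, 0.1802]
ee_rot: [[-0.998, 0.07, -0.001], [0.07, 0.998, -0.0], [0.001, -0.0, -1.0]]
wrist_force: [-0.3, 0.6, 1.3]
grip_width: 1.001
grip_force: 0.0
t 1.1 shift [-0.0004, -0.0004, 0.1132] turn -0.0002 now [0.4698, 0.356, 0.1802] 85.99 w 1.001 F [-0.3  0.6  1.3] q6 -0.92
```

View pics/w1.png

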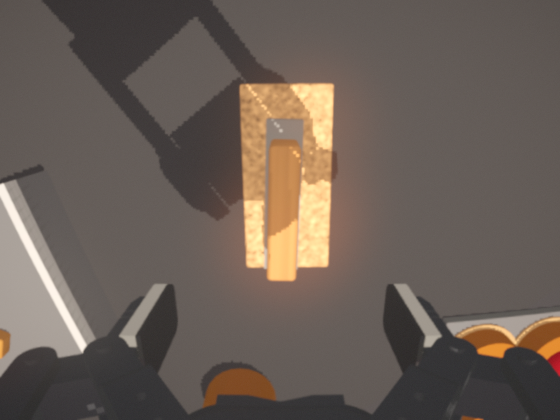

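Wrist view: the handle top spans (270,142) to (296,280) and the mat spans (240,84) to (328,267), well between the fingers.

```bash
python3 - <<'E'
from h import *
d=load('w1')
for n,z,c in [('handle',.086,[(270,141),(300,141),(297,280),(267,279)]),('mat',.006,[(240,84),(334,84),(329,267),(246,268)])]:
    p=onz(d,c,z);e=(p[0]+p[1]-p[2]-p[3])/2
    print(n,p.round(4).tolist(),p.mean(0).round(4),np.linalg.norm(e),np.degrees(np.arctan2(e[1],e[0])))
E
```

```text
handle [[0.4149, 0.3535, 0.086], [0.4162, 0.3733, 0.086], [0.5179, 0.3656, 0.086], [0.5155, 0.3434, 0.086]] [0.4661 0.359  0.086 ] 0.10152654774968109 174.95101338319876
mat [[0.3729, 0.3292, 0.006], [0.3784, 0.4086, 0.006], [0.5476, 0.399, 0.006], [0.5429, 0.3178, 0.006]] [0.4604 0.3636 0.006 ] 0.1699355385245807 176.44445781145382
```

```bash
python3 -m handwheel '[[1,0.002,0.001,0.04,0.017],[1,0.002,0.001,0.08,0.017],[1,0.002,0.001,0.103,0.017],[1,0.002,0.001,0.113,0.017],[1,0.002,0.001,0.113,0.017],[-1,0.002,0.001,0.113,0.017],[-1,0.002,0.001,0.113,0.017],[-1,0.002,0.001,0.113,0.017],[-1,0.002,0.001,0.113,0.017],[-1,0.002,0.001,0.113,0.017],[-1,0.002,0.001,0.113,0.017],[-1,0.002,0.001,0.113,0.017]]'; python3 -c "
from h import *
go(.468,.357,.21,85)"
```

```text
time: 2.65
position: [0.4686, 0.3574, 0.0684]
ee_rot: [[-0.996, 0.087, 0.001], [0.087, 0.996, 0.001], [-0.001, 0.001, -1.0]]
wrist_force: [0.3, 1.4, 5.3]
grip_width: 0.239
grip_force: 61.0
t 2.65 shift [0.0004, -0.0003, -0.1416] turn 0.0005 now [0.4686, 0.3574, 0.0684] 85.03 w 0.239 F [0.3 1.4 5.3] q6 -0.9
```

```bash
python3 -m handwheel '[[-1,0,0,-0.01,0],[-1,0,0,-0.03,0],[-1,0,0,-0.06,0],[-1,0,0,-0.08,0],[-1,0,0,-0.08,0]]'; python3 -c "
from h import *
x,y=bay(0,.057); print(x,y); go(x,y,.149,102.3); go(x,y,.110,102.3); d=snap('side','s1')"
```

```text
time: 3.28
position: [0.4691, 0.3576, 0.1505]
ee_rot: [[-0.996, 0.087, 0.004], [0.087, 0.996, 0.002], [-0.004, 0.003, -1.0]]
wrist_force: [0.3, -0.3, -2.9]
grip_width: 0.233
grip_force: 60.1
0.5378572679823264 0.11769159774281003
t 3.27 shift [-0.0893, -0.2331, 0.0012] turn -0.3015 now [0.4691, 0.3576, 0.1505] 85.02 w 0.233 F [ 0.3 -0.3 -2.9] q6 -0.9
t 3.27 shift [-0.0892, -0.2332, 0.0402] turn -0.3015 now [0.4691, 0.3576, 0.1505] 85.02 w 0.233 F [ 0.3 -0.3 -2.9] q6 -0.9
```

```bash
python3 -m handwheel '[[-1,-0.004,-0.01,0,-0.03],[-1,-0.015,-0.04,0,-0.08],[-1,-0.034,-0.09,0,-0.14],[-1,-0.054,-0.14,0,-0.2],[-1,-0.073,-0.19,0,-0.26],[-1,-0.085,-0.222,0,-0.3],[-1,-0.0893,-0.2332,0,-0.3015],[-1,-0.0893,-0.2332,0,-0.3015],[-1,-0.0893,-0.2332,0,-0.3015]]'; python3 -c "
from h import *
x,y=bay(0,.057); go(x,y,.109,102.3); d=snap('top','t1')
im=d['image'][135:255,170:310,::-1]; cv2.imwrite('pics/t1c.png',cv2.resize(im,None,fx=5,fy=5,interpolation=cv2.INTER_CUBIC))"
```

```text
time: 4.45
position: [0.5366, 0.1182, 0.1474]
ee_rot: [[-0.977, -0.214, -0.001], [-0.214, 0.977, 0.0], [0.001, 0.001, -1.0]]
wrist_force: [-0.1, 0.5, -2.8]
grip_width: 0.24
grip_force: 60.1
t 4.45 shift [-0.0012, -0.0008, 0.0384] turn 0.001 now [0.5366, 0.1182, 0.1474] 102.36 w 0.24 F [-0.1  0.5 -2.8] q6 -1.64
```

View pics/t1c.png

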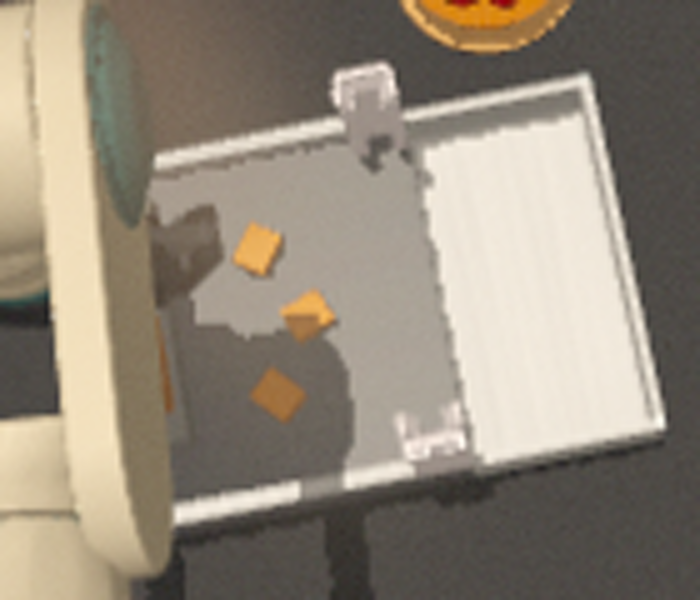

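```bash
python3 -m handwheel '[[-1,-0.001,0,0.01,0],[-1,-0.001,0,0.025,0],[-1,-0.001,0,0.035,0],[-1,-0.001,0,0.0385,0],[-1,-0.001,0,0.0385,0]]'; python3 -c "
from h import *
x,y=bay(0,-.108); go(x,y,.109,102.3); print(inbay(bot.read_state()['position']))"
```

```text
time: 5.12
position: [0.5379, 0.1172, 0.109]
ee_rot: [[-0.977, -0.213, -0.0], [-0.213, 0.977, 0.0], [0.0, 0.0, -1.0]]
wrist_force: [-0.0, 0.7, -3.0]
grip_width: 0.235
grip_force: 60.0
t 5.12 shift [-0.0001, -0.1645, -0.0] turn -0.0 now [0.5379, 0.1172, 0.109] 102.3 w 0.235 F [-0.   0.7 -3. ] q6 -1.64
[-5.57788473e-05  5.65224397e-02]
```

```bash
python3 -m handwheel '[[-1,0,-0.004,0,0],[-1,0,-0.012,0,0],[-1,0,-0.022,0,0],[-1,0,-0.032,0,0],[-1,0,-0.042,0,0],[-1,0,-0.052,0,0],[-1,0,-0.062,0,0],[-1,0,-0.072,0,0],[-1,0,-0.082,0,0],[-1,0,-0.092,0,0],[-1,0,-0.102,0,0],[-1,0,-0.108,0,0]]';python3 -m handwheel '[[-1,0,-0.006,0,0],[-1,0,-0.014,0,0],[-1,0,-0.022,0,0],[-1,0,-0.03,0,0],[-1,0,-0.038,0,0],[-1,0,-0.046,0,0],[-1,0,-0.053,0,0],[-1,0,-0.057,0,0],[-1,0,-0.057,0,0],[-1,0,-0.057,0,0]]'; python3 -c "
from h import *
print(inbay(bot.read_state()['position'])); d=snap('side','s2')
cv2.imwrite('pics/s2c.png',cv2.resize(d['image'][180:300,180:320,::-1],None,fx=4,fy=4))"
```

```text
time: 6.62
position: [0.5611, 0.0111, 0.1092]
ee_rot: [[-0.977, -0.213, 0.0], [-0.213, 0.977, 0.0], [-0.0, 0.0, -1.0]]
wrist_force: [-0.3, 0.8, -1.1]
grip_width: 0.232
grip_force: 60.1
time: 7.88
position: [0.5731, -0.0437, 0.1091]
ee_rot: [[-0.977, -0.213, -0.0], [-0.213, 0.977, 0.0], [0.0, 0.0, -1.0]]
wrist_force: [-0.5, 0.0, -2.0]
grip_width: 0.239
grip_force: 60.1
[ 1.05376784e-05 -1.08220112e-01]
```

View pics/s2c.png

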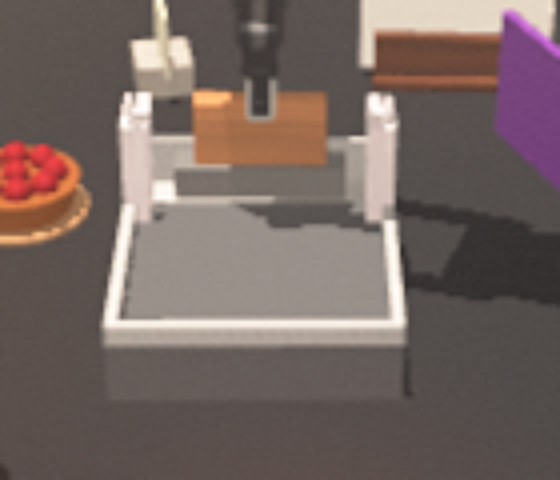

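The bay floor in the crop is bare. The scraper is between the posts and the biscuits have gone over the edge. I'll take the scraper back.

```bash
python3 -m handwheel '[[-1,0,0,-0.01,0],[-1,0,0,-0.04,0],[-1,0,0,-0.08,0],[-1,0,0,-0.105,0],[-1,0,0.01,-0.11,0],[-1,0,0.04,-0.11,0],[-1,0,0.08,-0.11,0],[-1,0,0.12,-0.11,0],[-1,0,0.13,-0.11,0],[-1,0,0.13,-0.11,0]]'; python3 -c "
from h import *
go(.4616,.3624,.150,86.7); d=snap('top','t2')
im=d['image'][135:255,170:310,::-1]; cv2.imwrite('pics/t2c.png',cv2.resize(im,None,fx=4,fy=4,interpolation=cv2.INTER_CUBIC))"
```

```text
time: 9.18
position: [0.545, 0.0836, 0.2185]
ee_rot: [[-0.977, -0.214, -0.001], [-0.214, 0.977, -0.0], [0.001, 0.0, -1.0]]
wrist_force: [0.3, -1.0, -1.1]
grip_width: 0.241
grip_force: 60.1
t 9.18 shift [0.0216, 0.2902, 0.0685] turn 0.2737 now [0.545, 0.0836, 0.2185] 102.38 w 0.241 F [ 0.3 -1.  -1.1] q6 -1.7
```

View pics/t2c.png

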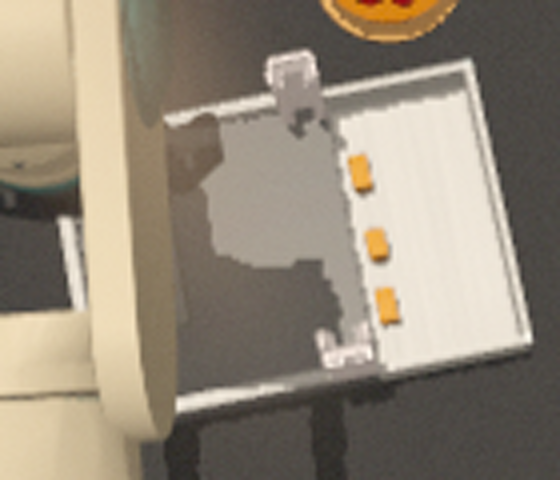

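All three biscuits lie in the tray at (360,173), (377,244) and (388,305).

```bash
python3 -m handwheel '[[-1,0,0.01,0.002,0.02],[-1,0.004,0.05,0.01,0.07],[-1,0.008,0.1,0.02,0.12],[-1,0.012,0.15,0.03,0.17],[-1,0.016,0.2,0.045,0.22],[-1,0.02,0.25,0.06,0.26],[-1,0.0216,0.28,0.0685,0.2737],[-1,0.0216,0.2902,0.0685,0.2737],[-1,0.0216,0.2902,0.0685,0.2737],[-1,0.0216,0.2902,0.0685,0.2737]]'; python3 -c "
from h import *
go(.4616,.3624,.0685,86.7)"
```

```text
time: 10.48
position: [0.4634, 0.3608, 0.1513]
ee_rot: [[-0.998, 0.061, 0.001], [0.061, 0.998, 0.0], [-0.001, 0.0, -1.0]]
wrist_force: [0.8, -0.2, -1.9]
grip_width: 0.238
grip_force: 60.1
t 10.47 shift [0.002, 0.0014, 0.0828] turn -0.003 now [0.4634, 0.3608, 0.1513] 86.53 w 0.238 F [ 0.8 -0.2 -1.9] q6 -0.91
```

```bash
python3 -m handwheel '[[-1,0.002,0.0014,0.02,0],[-1,0.002,0.0014,0.05,0],[-1,0.002,0.0014,0.073,0],[-1,0.002,0.0014,0.079,0],[-1,0.002,0.0014,0.082,0],[-1,0.002,0.0014,0.082,0]]'; python3 -c "
from h import *
go(.4616,.3624,.0685,86.7)"
```

```text
time: 11.22
position: [0.4612, 0.3636, 0.0698]
ee_rot: [[-0.998, 0.059, 0.001], [0.059, 0.998, 0.001], [-0.001, 0.001, -1.0]]
wrist_force: [-0.2, -0.9, -2.0]
grip_width: 0.242
grip_force: 60.0
t 11.22 shift [-0.0005, -0.0012, 0.0013] turn -0.0018 now [0.4612, 0.3636, 0.0698] 86.6 w 0.242 F [-0.2 -0.9 -2. ] q6 -0.91
```

```bash
python3 -m handwheel '[[-1,0,-0.0005,0.001,0],[-1,0,-0.0005,0.001,0],[-1,0,-0.0005,0.0015,0],[-1,0,-0.0005,0.0015,0]]'
```

```text
time: 11.72
position: [0.461, 0.3634, 0.0684]
ee_rot: [[-0.998, 0.059, 0.001], [0.059, 0.998, 0.001], [-0.001, 0.001, -1.0]]
wrist_force: [-0.9, -0.5, 5.0]
grip_width: 0.239
grip_force: 61.0
```

Contact with the mat. I'll release, rise and check the placing.

```bash
python3 -m handwheel '[[-0.3,0,0,0,0],[0.2,0,0,0,0],[0.6,0,0,0,0],[1,0,0,0,0],[1,0,0,0,0],[1,0,0,0,0],[1,0,0,-0.02,0],[1,0,0,-0.06,0],[1,0,0,-0.112,0],[1,0,0,-0.112,0],[1,0,0,-0.112,0]]'; python3 -c "
from h import *
snap('wrist','w2'); go(.467,-.371,.25,99.35)"
```

```text
time: 13.1
position: [0.4606, 0.3631, 0.18]
ee_rot: [[-0.998, 0.059, 0.001], [0.059, 0.998, 0.001], [-0.001, 0.001, -1.0]]
wrist_force: [0.7, -0.7, 0.5]
grip_width: 1.002
grip_force: 0.0
t 13.15 shift [-0.05, -0.7321, -0.0708] turn -0.2222 now [0.4602, 0.3628, 0.1788] 86.62 w 1.004 F [-0.2 -0.8  0. ] q6 -0.91
```

View pics/w2.png

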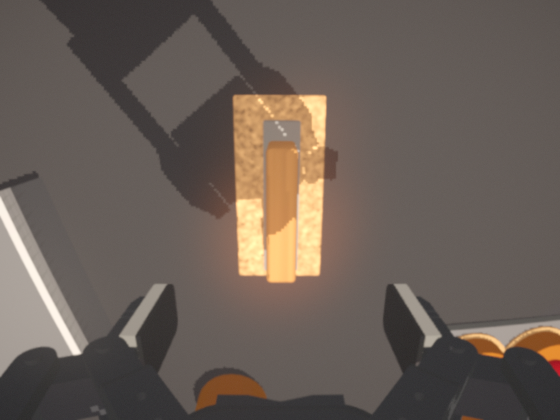

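The scraper stands upright: handle top (268,143) to (295,282), mat (234,96) to (321,275).

```bash
python3 - <<'E'
from h import *
d=load('w2')
for n,z,c in [('handle',.086,[(268,142),(297,142),(295,281),(267,281)]),('foot far edge',.032,[(264,121),(300,121)]),('mat',.006,[(234,96),(326,96),(321,275),(239,276)])]:
    p=onz(d,c,z)
    print(n,p.mean(0).round(4))
    if len(p)==4: e=(p[0]+p[1]-p[2]-p[3])/2; print(np.degrees(np.arctan2(e[1],e[0]))%180)
E
```

```text
handle [0.4579 0.3648 0.086 ]
176.09728192449447
foot far edge [0.396  0.3689 0.032 ]
mat [0.4603 0.3636 0.006 ]
176.5989242836342
```

```bash
python3 -m handwheel '[[1,0,-0.02,-0.03,0],[1,0,-0.07,-0.06,0],[1,0,-0.12,-0.07,0],[1,-0.01,-0.17,-0.07,-0.02],[1,-0.015,-0.22,-0.07,-0.05],[1,-0.02,-0.27,-0.07,-0.08],[1,-0.025,-0.32,-0.07,-0.1],[1,-0.03,-0.37,-0.07,-0.12],[1,-0.03,-0.42,-0.07,-0.14],[1,-0.03,-0.46,-0.07,-0.16],[1,-0.04,-0.49,-0.07,-0.18],[1,-0.04,-0.50,-0.07,-0.2]]'; python3 -c "
from h import *
go(.467,-.371,.25,99.35)"
```

```text
time: 14.65
position: [0.4705, -0.14, 0.2476]
ee_rot: [[-0.99, -0.139, -0.003], [-0.139, 0.99, 0.001], [0.003, 0.001, -1.0]]
wrist_force: [0.2, 1.1, -0.3]
grip_width: 1.0
grip_force: 0.0
t 14.65 shift [0.0356, -0.2283, -0.0027] turn -0.0237 now [0.4705, -0.14, 0.2476] 97.99 w 1.0 F [ 0.2  1.1 -0.3] q6 -2.07
```

```bash
python3 -m handwheel '[[1,0.004,-0.03,0,0],[1,0.012,-0.08,0,-0.01],[1,0.02,-0.13,0,-0.0237],[1,0.028,-0.18,0,-0.0237],[1,0.034,-0.218,0,-0.0237],[1,0.0356,-0.2283,0,-0.0237],[1,0.0356,-0.2283,0,-0.0237],[1,0.0356,-0.2283,0,-0.0237]]'; python3 -c "
from h import *
snap('wrist','w3'); go(.467,-.371,.113,99.35)"
```

```text
time: 15.65
position: [0.4681, -0.3683, 0.2491]
ee_rot: [[-0.986, -0.165, -0.0], [-0.165, 0.986, 0.001], [-0.0, 0.001, -1.0]]
wrist_force: [0.1, -0.6, 0.5]
grip_width: 1.0
grip_force: 0.0
t 15.7 shift [0.0017, -0.0025, 0.1364] turn 0.003 now [0.4682, -0.3683, 0.2494] 99.52 w 0.999 F [0.1 0.6 0. ] q6 -2.47
```

View pics/w3.png

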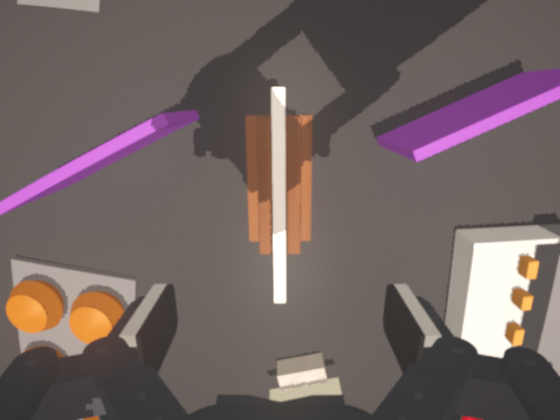

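Wrist view: the white panel's top edge runs from (279,88) to (280,303) in the brown rest, between the open fingers.

```bash
python3 - <<'E'
from h import *
d=load('w3')
p=onz(d,[(272,88),(286,88),(287,303),(274,303)],.123); e=(p[2]+p[3]-p[0]-p[1])/2
print(p.round(4).tolist(),p.mean(0).round(4),np.linalg.norm(e),np.degrees(np.arctan2(e[1],e[0])))
c=p.mean(0); go(c[0],c[1],.113,90+np.degrees(np.arctan2(e[1],e[0])))
E
```

```text
[[0.381, -0.3881, 0.123], [0.3793, -0.3782, 0.123], [0.5522, -0.3475, 0.123], [0.554, -0.3586, 0.123]] [ 0.4666 -0.3681  0.123 ] 0.17555694601503943 9.874900875361297
t 15.7 shift [0.0016, 0.0004, 0.1364] turn -0.0061 now [0.4682, -0.3683, 0.2494] 99.52 w 0.999 F [0.1 0.6 0. ] q6 -2.47
```

```bash
python3 -m handwheel '[[1,0.0016,-0.0008,0.02,-0.003],[1,0.0016,-0.0008,0.06,-0.003],[1,0.0016,-0.0008,0.1,-0.003],[1,0.0016,-0.0008,0.13,-0.003],[1,0.0016,-0.0008,0.1434,-0.003],[1,0.0016,-0.0008,0.1434,-0.003],[0.2,0.0016,-0.0008,0.1434,-0.003],[-0.4,0.0016,-0.0008,0.1434,-0.003],[-1,0.0016,-0.0008,0.1434,-0.003],[-1,0.0016,-0.0008,0.1434,-0.003],[-1,0.0016,-0.0008,0.1434,-0.003],[-1,0.0016,-0.0008,0.1434,-0.003]]'; python3 -c "
from h import *
go(.467,-.371,.306,99.35)"
```

```text
time: 17.2
position: [0.4666, -0.3707, 0.1062]
ee_rot: [[-0.986, -0.167, 0.001], [-0.167, 0.986, -0.0], [-0.001, -0.001, -1.0]]
wrist_force: [-0.0, 0.5, 2.6]
grip_width: 0.095
grip_force: 61.5
t 17.2 shift [-0.0005, -0.0005, -0.1998] turn 0.0045 now [0.4666, -0.3707, 0.1062] 99.61 w 0.095 F [-0.   0.5  2.6] q6 -2.47
```

```bash
python3 -m handwheel '[[-1,0,0,-0.01,0],[-1,0,0,-0.03,0],[-1,0,0,-0.07,0],[-1,0,0,-0.11,0],[-1,0,0,-0.15,0],[-1,0,0,-0.175,0],[-1,0,0,-0.18,0],[-1,0,0,-0.18,0]]'; python3 -c "
from h import *
x,y=bay(0,-.08); print(x,y); go(x,y,.286,102.3)"
```

```text
time: 18.2
position: [0.4662, -0.3704, 0.2847]
ee_rot: [[-0.986, -0.167, -0.001], [-0.167, 0.986, 0.001], [0.001, 0.001, -1.0]]
wrist_force: [0.1, 0.2, -2.5]
grip_width: 0.095
grip_force: 60.9
0.5670424309019981 -0.016163645954821088
t 18.2 shift [-0.1585, 0.3325, -0.001] turn -0.047 now [0.4662, -0.3704, 0.2847] 99.61 w 0.095 F [ 0.1  0.2 -2.5] q6 -2.47
```

```bash
python3 -m handwheel '[[-1,-0.01,0.02,0,-0.005],[-1,-0.03,0.06,0,-0.01],[-1,-0.05,0.1,0,-0.02],[-1,-0.07,0.145,0,-0.03],[-1,-0.09,0.19,0,-0.04],[-1,-0.11,0.235,0,-0.047],[-1,-0.13,0.28,0,-0.047],[-1,-0.148,0.315,0,-0.047],[-1,-0.1585,0.3325,0,-0.047],[-1,-0.1585,0.3325,0,-0.047],[-1,-0.1585,0.3325,0,-0.047]]'; python3 -c "
from h import *
x,y=bay(0,-.08); go(x,y,.250,102.3);snap('wrist','w4');snap('top','t4');snap('side','s4')
a=load('w4')['image'][:,:,::-1]; b=cv2.resize(load('s4')['image'][150:290,150:320,::-1],None,fx=1.6,fy=1.6)
o=np.zeros((420,790,3),np.uint8); o[:,:560]=a; c=load('s4')['image'][160:270,195:300,::-1]; c=cv2.resize(c,None,fx=2.15,fy=2.15,interpolation=cv2.INTER_CUBIC); o[:c.shape[0],562:562+c.shape[1]]=c
cv2.imwrite('pics/m4.png',o)"
```

```text
time: 19.58
position: [0.5669, -0.0171, 0.2854]
ee_rot: [[-0.977, -0.212, -0.001], [-0.212, 0.977, -0.0], [0.001, -0.0, -1.0]]
wrist_force: [0.1, -0.8, -2.1]
grip_width: 0.094
grip_force: 60.9
t 19.57 shift [-0.0004, 0.0009, 0.0354] turn -0.0009 now [0.5669, -0.0171, 0.2854] 102.25 w 0.094 F [ 0.1 -0.8 -2.1] q6 -1.88
```

View pics/m4.png

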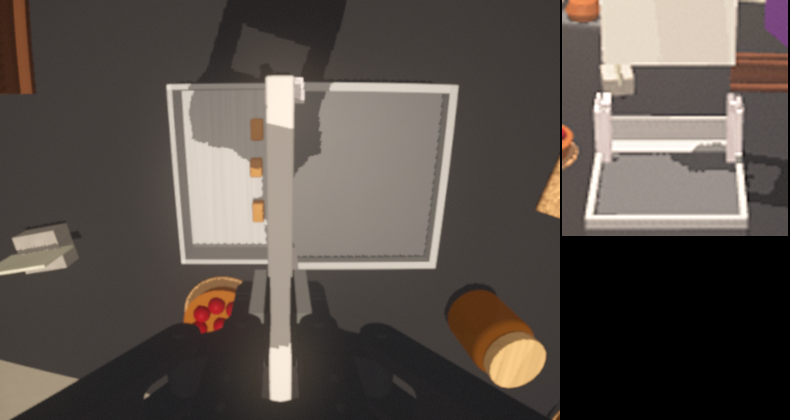

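Wrist part: the held panel's top edge runs from (280,77) to (281,398). Bay back corners are at (459,85) and (437,268), tray corners at (167,86) and (183,265), and the biscuits are in the tray. Side part: the panel hangs above the two posts, and its lower edge is at (605–737, 65).

```bash
python3 - <<'E'
from h import *
d=load('w4')
g=cv2.cvtColor(d['image'],cv2.COLOR_RGB2GRAY)
def edge(p0,p1,n,side=8):
    # dark-outside to bright-rim edge: strongest rise along inward normal n, fit line
    pts=[]
    for t in np.linspace(.12,.88,40):
        q=np.array(p0)*(1-t)+np.array(p1)*t
        s=np.arange(-side,4,.25); m=np.array([cv2.getRectSubPix(g,(1,1),tuple(map(float,q+n*k)))[0,0] for k in s],float)
        m=np.convolve(m,np.ones(5)/5,'same'); k=np.argmax(np.diff(m)[4:-4])+4; pts.append(q+n*s[k])
    return cv2.fitLine(np.array(pts,np.float32),cv2.DIST_HUBER,0,.01,.01).ravel()
def X(a,b):
    A=np.c_[a[:2],-b[:2]]; t=np.linalg.solve(A,b[2:]-a[2:]); return a[2:]+t[0]*a[:2]
BL,BR,TL,TR=(459,85),(437,268),(167,86),(183,265)
back=edge(BL,BR,np.array([-1,0.])); front=edge(TL,TR,np.array([1,0.]))
up=edge((320,86),BL,np.array([0,1.])); up2=edge(TL,(262,86),np.array([0,1.])); lo=edge((320,267),BR,np.array([0,-1.])); lo2=edge(TR,(262,266),np.array([0,-1.]))
b1,b2=X(back,up),X(back,lo); f1,f2=X(front,up2),X(front,lo2)
print(b1,b2,f1,f2)
P=onz(d,[b1,b2],.06);F=onz(d,[f1,f2],.045)
for n,q in (('back',P),('front',F)):
    e=q[1]-q[0]; print(n,q.round(4).tolist(),q.mean(0).round(4),np.linalg.norm(e),np.degrees(np.arctan2(e[1],e[0])))
m=P.mean(0)[:2]-F.mean(0)[:2]; print('axis',np.degrees(np.arctan2(-m[0],m[1])),np.linalg.norm(m))
p=onz(d,[(267,77),(294,77),(291,398),(270,398)],.302); e=(p[2]+p[3]-p[0]-p[1])/2
print('panel',p.round(4).tolist(),p.mean(0).round(4),np.linalg.norm(e),np.degrees(np.arctan2(e[1],e[0])))
E
```

```text
[459.56454  83.74224] [436.148   268.27234] [164.86209   83.474495] [180.22719 263.73346]
back [[0.4305, 0.1379, 0.06], [0.6279, 0.1813, 0.06]] [0.5292 0.1596 0.06  ] 0.20204967906788687 12.400620065577101
front [[0.4945, -0.1532, 0.045], [0.6917, -0.1102, 0.045]] [ 0.5931 -0.1317  0.045 ] 0.20179128863068196 12.310397850760488
axis 12.364233122502641 0.29827889379680433
panel [[0.4824, -0.0396, 0.302], [0.4804, -0.0305, 0.302], [0.6166, -0.0006, 0.302], [0.6187, -0.0102, 0.302]] [ 0.5495 -0.0202  0.302 ] 0.13941396457060157 12.261956435199078
```

```bash
python3 -m handwheel '[[-1,0,0.002,0.01,-0.001],[-1,0,0.002,0.025,-0.001],[-1,0,0.002,0.037,-0.001],[-1,0,0.002,0.042,-0.001],[-1,0,0.002,0.042,-0.001],[-1,0,0.002,0.042,-0.001]]'; python3 - <<'E'
from h import *
from time import sleep
s=load('s4'); P=[]
d=snap('side','s5'); snap('top','t5'); 
ps=[]
for i in range(6):
    get_image('side'); ps.append(bot.read_state()['position'])
p=np.mean(ps,0); print(p.round(4),np.std(ps,0).round(4),inbay(p).round(4))
a=cv2.resize(d['image'][170:265,200:295,::-1],None,fx=6,fy=6,interpolation=cv2.INTER_CUBIC)
cv2.imwrite('pics/s5c.png',a)
c,sn=np.cos(BY),np.sin(BY)
for x in (-.088,.088): print(proj(d,[p[0]+c*x,p[1]+sn*x,p[2]-.098]),proj(d,[*bay(x,-.08),.138]))
E
```

```text
time: 20.48
position: [0.5669, -0.0143, 0.2444]
ee_rot: [[-0.977, -0.214, 0.001], [-0.214, 0.977, -0.0], [-0.001, -0.0, -1.0]]
wrist_force: [-0.7, -1.0, -1.6]
grip_width: 0.095
grip_force: 60.9
[ 0.5668 -0.0143  0.2441] [0.0001 0.     0.0001] [ 0.0002 -0.0782]
[[275.02406497 202.59339143]] [[274.98616986 204.77102219]]
[[214.32302081 202.31511521]] [[214.54903447 204.5091458 ]]
```

View pics/s5c.png

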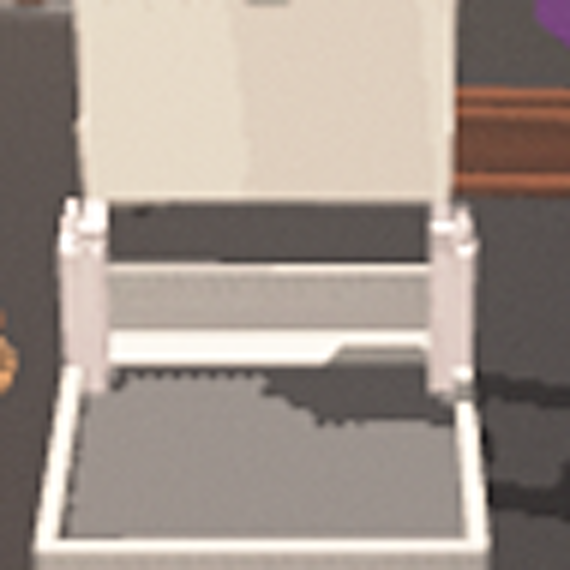

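The panel's bottom edge (88–452, 200) is centred between the posts (outer 60–475, inner 108–430). I'll lower gently, watching the force.

```bash
python3 -m handwheel '[[-1,0,0,0.004,0],[-1,0,0,0.007,0],[-1,0,0,0.01,0],[-1,0,0,0.012,0],[-1,0,0,0.012,0]]';python3 -m handwheel '[[-1,0,0,0.002,0],[-1,0,0,0.004,0],[-1,0,0,0.004,0]]'
```

```text
time: 21.5
position: [0.5667, -0.0143, 0.2316]
ee_rot: [[-0.977, -0.214, -0.0], [-0.214, 0.977, 0.0], [0.0, 0.0, -1.0]]
wrist_force: [-0.4, -0.6, -1.6]
grip_width: 0.094
grip_force: 60.9
time: 21.88
position: [0.5667, -0.0143, 0.2275]
ee_rot: [[-0.977, -0.214, -0.0], [-0.214, 0.977, 0.0], [0.0, 0.0, -1.0]]
wrist_force: [0.2, 0.7, -1.6]
grip_width: 0.09
grip_force: 60.9
```

```bash
python3 -m handwheel '[[-1,0,0,0.002,0],[-1,0,0,0.005,0],[-1,0,0,0.008,0],[-1,0,0,0.01,0],[-1,0,0,0.01,0]]';python3 -m handwheel '[[-1,0,0,0.002,0],[-1,0,0,0.005,0],[-1,0,0,0.008,0],[-1,0,0,0.01,0],[-1,0,0,0.01,0]]'
```

```text
time: 22.5
position: [0.5666, -0.0143, 0.2175]
ee_rot: [[-0.977, -0.214, -0.0], [-0.214, 0.977, 0.0], [0.0, 0.0, -1.0]]
wrist_force: [0.4, -0.1, -1.6]
grip_width: 0.096
grip_force: 60.9
time: 23.12
position: [0.5666, -0.0143, 0.2075]
ee_rot: [[-0.977, -0.214, -0.0], [-0.214, 0.977, 0.0], [0.0, 0.0, -1.0]]
wrist_force: [0.0, 0.3, -2.5]
grip_width: 0.091
grip_force: 60.9
```

```bash
python3 -m handwheel '[[-1,0,0,0.003,0],[-1,0,0,0.008,0],[-1,0,0,0.014,0],[-1,0,0,0.02,0],[-1,0,0,0.025,0],[-1,0,0,0.028,0],[-1,0,0,0.028,0]]';python3 -m handwheel '[[-1,0,0,0.003,0],[-1,0,0,0.008,0],[-1,0,0,0.014,0],[-1,0,0,0.02,0],[-1,0,0,0.025,0],[-1,0,0,0.028,0],[-1,0,0,0.03,0],[-1,0,0,0.03,0]]'
```

```text
time: 24.0
position: [0.5666, -0.0143, 0.1796]
ee_rot: [[-0.977, -0.214, -0.0], [-0.214, 0.977, 0.0], [0.0, 0.0, -1.0]]
wrist_force: [-0.1, -0.6, -2.7]
grip_width: 0.096
grip_force: 60.9
time: 25.0
position: [0.5667, -0.0143, 0.1498]
ee_rot: [[-0.977, -0.214, -0.0], [-0.214, 0.977, 0.0], [-0.0, 0.0, -1.0]]
wrist_force: [-0.0, -0.1, -1.5]
grip_width: 0.096
grip_force: 60.9
```

```bash
python3 -m handwheel '[[-1,0,0,0.002,0],[-1,0,0,0.004,0],[-1,0,0,0.005,0],[-1,0,0,0.005,0]]';python3 -m handwheel '[[-1,0,0,0.001,0],[-1,0,0,0.0015,0],[-1,0,0,0.0015,0]]'
```

```text
time: 25.5
position: [0.5667, -0.0143, 0.1446]
ee_rot: [[-0.977, -0.214, -0.0], [-0.214, 0.977, 0.0], [0.0, 0.0, -1.0]]
wrist_force: [-0.2, -0.2, -1.5]
grip_width: 0.096
grip_force: 60.9
time: 25.88
position: [0.5667, -0.0143, 0.1433]
ee_rot: [[-0.977, -0.214, 0.0], [-0.214, 0.977, 0.0], [-0.0, 0.0, -1.0]]
wrist_force: [0.3, -0.1, -2.1]
grip_width: 0.093
grip_force: 61.0
```

```bash
python3 -m handwheel '[[-1,0,0,0.0005,0],[-1,0,0,0.001,0],[-1,0,0,0.001,0]]';python3 -m handwheel '[[-1,0,0,0.0005,0],[-1,0,0,0.001,0],[-1,0,0,0.001,0]]'
```

```text
time: 26.25
position: [0.5668, -0.0144, 0.1432]
ee_rot: [[-0.977, -0.214, 0.001], [-0.214, 0.977, -0.0], [-0.001, -0.0, -1.0]]
wrist_force: [-3.6, -0.6, 6.7]
grip_width: 0.092
grip_force: 61.9
time: 26.62
position: [0.5669, -0.0146, 0.1432]
ee_rot: [[-0.977, -0.214, 0.001], [-0.214, 0.977, -0.0], [-0.001, -0.001, -1.0]]
wrist_force: [-6.5, -0.4, 10.9]
grip_width: 0.093
grip_force: 62.4
```

The panel made contact at the expected height (TCP z 0.1432, so underside 0.045). I'll release and retreat.

```bash
python3 -m handwheel '[[-1,0,0,-0.001,0],[-0.6,0,0,-0.001,0],[-0.3,0,0,-0.001,0],[0.1,0,0,-0.001,0],[0.5,0,0,-0.001,0],[0.5,0,0,-0.001,0],[0.5,0,0,-0.03,0],[0.5,0,0,-0.08,0],[0.5,0,0,-0.13,0],[0.5,0,0,-0.16,0],[0.5,0,0,-0.16,0]]'; python3 -m handwheel '[[0.5,0.03,0,0,0],[0.5,0.08,0,0,0],[0.5,0.13,0,0,0],[0.5,0.16,0,0,0],[0.5,0.16,0,0,0],[0.5,0.16,0,0,0]]'; python3 - <<'E'
from h import *
d=snap('side','s6'); t=snap('top','t6')
o=np.zeros((480,790,3),np.uint8)
a=cv2.resize(d['image'][140:350,140:320,::-1],None,fx=2.2,fy=2.2,interpolation=cv2.INTER_CUBIC); o[:a.shape[0],:a.shape[1]]=a
b=cv2.resize(t['image'][80:280,95:420,::-1],(390,240),interpolation=cv2.INTER_CUBIC); o[:240,398:788]=b
cv2.imwrite('pics/f.png',o)
c,sn=np.cos(BY),np.sin(BY)
for x in (-.088,.088): print(proj(d,[*bay(x,-.08),.160]),proj(t,[*bay(x,-.08),.160]))
E
```

```text
time: 28.0
position: [0.5675, -0.0144, 0.3043]
ee_rot: [[-0.977, -0.214, 0.006], [-0.214, 0.977, -0.0], [-0.006, -0.002, -1.0]]
wrist_force: [-0.0, -0.3, -0.1]
grip_width: 0.748
grip_force: 0.0
time: 28.75
position: [0.4107, -0.0485, 0.3003]
ee_rot: [[-0.977, -0.214, -0.001], [-0.214, 0.977, 0.0], [0.001, 0.001, -1.0]]
wrist_force: [0.6, 0.4, -0.9]
grip_width: 0.751
grip_force: 0.0
[[275.18432089 198.02326359]] [[255.72913081 218.92690549]]
[[214.23650915 197.71172872]] [[242.05700535 149.54922166]]
```

View pics/f.png

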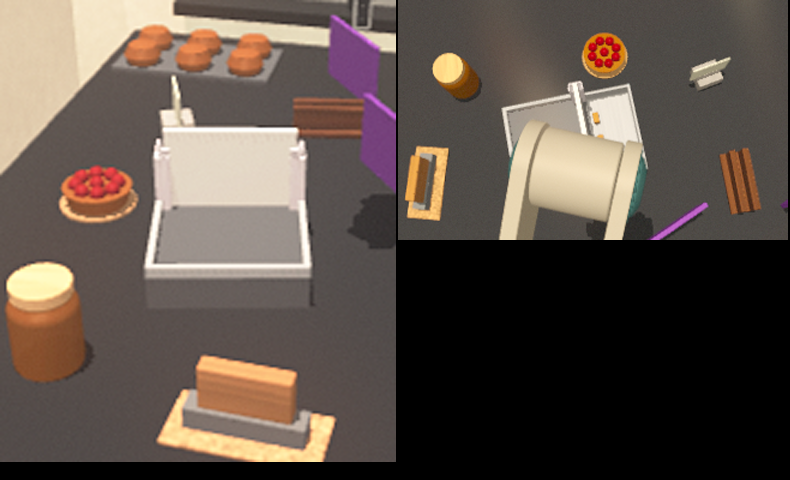

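The panel sits level in the grooves: its top edge is at crop row 128, image row 198.2, against 198.0 predicted for seated. The bay floor is clear, the scraper is on its mat, and the jar, tart and price stand are untouched.

```bash
python3 -c "
from bench import bot
print(bot.job_done())"
```

```text
the job is handed in; nothing more can be done
None
```

The job is handed in after about 29 s of robot time: the three biscuit pieces are in the crumb tray, the scraper is back on the middle of its mat (within about 3 mm), and the white panel is seated on the bay floor in its grooves.

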